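# Feed a can carrier past the spring gate

### The job

Push the blue carrier with the sealed can in it along the chute until it is fully home against the steel end stop. The spring-loaded yellow gate blocks the way: with a fingertip push its long side rail outward, away from the lane, and keep the gate held open while you push the carrier's rear bumper until the can has passed, so that the gate never bears on the carrier or the can; then let the gate spring shut behind it. Only touch and push: do not lift the carrier, do not touch the can, and leave the lid stack, the date stamp and the tape roll where they are.

Things in the scene. Friction and masses are not known exactly. Their poses are not given: they have to be found in the camera images.
- chute: Fixed grey chute. Origin: on the table, on the lane's centre line, right under the gate blade; x = feed direction, z up, y = towards the side with the gate's spindle and rail. Lane floor at z = 4 mm, x = -247 to +95 mm, between white guides (inner faces y = -56 and +56 mm, tops z = 15 mm). Dark bearing blocks and spindle at y = +58 to +76 mm, up to z = 30 mm.
- end_stop (a point): Middle of the end stop's face, chute x = +95, y = 0, z = 17 mm. The stop is a steel bar across the lane, top at z = 30 mm.
- gate (a joint): Hinge of the gate, rad: 0 = shut by its spring, 0.95 = open to its stop. Its axis runs along the chute's x at chute y = +66, z = 20 mm; it opens as the rail is pushed outward (+y, over the axis). 2 to 5 N at the rail hold it open; let go, it springs shut. The carrier cannot push it open.
- rail (a point): Point on the centre of the round steel trip rail (8 mm thick), at chute x = -120 mm; moves with the gate. The rail runs parallel to the lane from chute x = -245 to 0 mm. Its centre is at chute y = +34, z = 38 mm when shut; y = +53, z = 54 mm at 0.7 rad; y = +61, z = 56 mm at 0.95 rad.
- blade (a point): Centre of the yellow gate blade (5 mm thick, 26 x 24 mm), rigidly joined to the rail at chute x = 0; moves with the gate. Shut, it covers chute y = +8 to +34, z = 34 to 58 mm and blocks the carrier's pocket. Above about 0.65 rad it is clear of pocket and can; open, it stands up to 90 mm high.
- carrier: Loose blue carrier, 0.25 kg, 150 x 108 mm, on the lane floor, 2 mm play to each guide. Origin: underside, on its centre line, below the pocket; axes as the chute's. Pocket: x = -40 to +40, y = -54 to +24, up to z = 55 mm. Front at x = +40 mm, so home is origin at chute x = +55 mm, with the shut gate above the low tail behind the pocket. Starts 130 to 155 mm short of home.
- bumper (a point): Middle of the rear face of the carrier's rear bumper, at carrier x = -110, z = 14 mm: where to push. The bumper is upright, 24 mm high and as wide as the carrier (y = -54 to +54 mm).
- can: Sealed tinplate can, diameter 71, height 107 mm, about 0.4 kg, upright and loose in the carrier's pocket. Origin: centre of its underside (carrier x = 0, y = -15, z = 4 mm).
- lid_stack: Bystander: sleeve of can lids, diameter 73, height 100 mm, on the table beside the chute. Origin: centre of underside.
- stamp: Bystander: date stamp with wooden knob, 47 x 53 x 86 mm high, on the table. Origin: centre of underside.
- tape: Bystander: roll of white tape, diameter 68, height 24 mm, on the table. Origin: centre of underside.
There are look-alikes about, which are no part of the job. There is more than one size of the carrier; the one meant has the size given above. What is shaped like the can but turquoise is not meant.

How it is judged:
By the outcome, as a careful person would: the job done as asked, in the order asked, and still so for the second after the job is handed in, with the robot touching nothing.
It also fails if it takes over 45 s, if anything falls off the work surface, if the arm or the gripper's body presses on something with over 40 N, if the wrist force passes 120 N, or if a joint passes its speed limit or range.

### The arm

A 6-joint arm with a two-finger parallel gripper is mounted at the origin on a cart in front of the work surface, level with it; the furniture and walls round the work are solid. World frame = base frame: x ahead of the robot, y to its left, z up, the work surface at z = 0. Lengths are in m, angles in degrees, forces in N, time in s.
With the tool pointing down it reaches from about 0.3 to 0.75 m from the base axis. Payload 8.5 kg.
Tool frame: the origin (TCP) lies midway between the tips of the shut fingers; the grasp point (between the pads) lies 19 mm behind it (env.grip_depth is the distance from the TCP to the grasp point, in m); y points along the fingers, x is the direction in which the jaws open and shut, and the axes are right-handed (so a half turn about y gives the same grasp; the last joint's range is limited). The gripper opens to 85 mm and grips with 20 to 120 N. Pads are 22 mm wide; open, the fingers measure 114 mm over their backs; the gripper's body (76 mm by 85 mm) begins 54 mm behind the grasp point. The pads swing forward as they close: fully open they stand 13 mm farther back than shut.
Start: joints at [63.237, 21.807, 74.336, -0, 83.858, -12.336], TCP at [0.137, 0.533, 0.231] pointing down, gripper open.
Joint ranges: [-178.18, 178.18], [-50.72, 133.34], [12.68, 142.11], [-81.47, 261.47], [9.98, 163.14], [-165.26, 165.26]. Speed limits (degrees/s): [136.94, 136.94, 180, 180, 180, 180].

### API

Orientations are given as a 3x3 rotation matrix whose columns are the frame's x, y, z axes.
In Python, from rig import env gives the robot as it stands.
- The arm moves only by the shell command python3 -m inch 'ROWS' [FORCE]. ROWS is JSON, a list that holds one entry, the list of rows, each a list of 7 numbers: the gripper command: -1 is shut, 1 is fully open, values between are in proportion, then the shift along the world's x, y, z in cm, then the turn, a rotation vector about the world's x, y, z in degrees. In form: [[[grip, dx, dy, dz, rx, ry, rz], ...]]. A call has 1 to 20 rows; each row is the pose to reach, as a shift and turn from the pose commanded when the call began; what a row does not reach only later rows make up. A row lasts 1/8 s, in which the tool goes at most 62.5 mm and 10.7 degrees, less where a joint would pass 70% of its speed; a pose out of reach is approached as far as the arm can. A call with a gripper value outside its range is refused whole. The fingers move at their own pace and stop on an object; FORCE is the grip in N (left out, the last holds). Time passes only in rows, so rows that repeat a pose let the fingers close. It gives the time, the measured TCP pose, the force and the opening at its end, in the units of the state.
- env.observe(): the state, without advancing time (a new reading comes with each control period).
- env.get_image(name): name is "scene" or "top"; returns a dict with "frame" (400x640x3 uint8, red, green, blue), "mtx" (3x3 intrinsics, pixels), "rvec" (rotation vector, rad) and "tvec" (3), from world to camera coordinates, as OpenCV has them. Camera axes: x right, y down, z forward; pixel columns grow to the right and rows downward; lengths in m; the calibration is good to about 2 mm. A picture is of the moment at which its call begins. There is no depth.
- env.close_job(): hands the job in, once; it reports no verdict.
The state is a dict: "time_s": time; "q": joint angles; "qvel": joint speeds; "joint_efforts": joint torques, N m; "position": TCP position; "tool_rot": TCP orientation; "ft_force": force on the tool from outside, world axes, zero at the start; "wrist_torque": the same for the moment, N m; "grip_width": finger opening in m.
Only numpy, scipy, OpenCV 4.12 (cv2) and the standard library are available. Lean on these libraries where they do the work, as an engineer would, in place of code of your own. Each camera call takes 0.05 s, during which the arm holds its last target.

## Working session

There is one attempt and no reset: what is moved stays moved. The work goes in short steps, Python scripts to look and compute and a shell command to move; the robot and the scene stay as the last step left them, time stands still between calls to the robot, and variables do not carry over. Pictures are saved under pics/ and viewed, and the job is handed in when it is done.

```bash
ls; mkdir -p pics; python3 - <<'E'
from rig import env
import cv2
for n in("scene","top"):
    d=env.get_image(n); cv2.imwrite(f"pics/{n}0.png",d["frame"][:,:,::-1]); print(n,d["mtx"],d["rvec"],d["tvec"])
print(env.observe())
E
```

```text
pics
scene [[386.1871882    0.         318.39267273]
 [  0.         386.1871882  200.85743268]
 [  0.           0.           1.        ]] [ 1.91072553 -1.21269235  0.60994746] [-0.19216702  0.37272574  0.44163103]
top [[417.29305877   0.         321.04575741]
 [  0.         417.29305877 193.70760967]
 [  0.           0.           1.        ]] [ 2.10712929 -2.16300751  0.17855206] [0.09356793 0.56121767 0.82591096]
{'time_s': 0.1, 'q': array([ 6.32371512e+01,  2.18379246e+01,  7.43776490e+01,  1.65954889e-03,
        8.38588373e+01, -1.23371146e+01]), 'qvel': array([ 0.08887202, -0.04945507, -0.19986245,  0.02572536, -0.08577813,
        0.01381172]), 'joint_efforts': array([ 5.02768773e-03, -4.49220872e+01, -2.31656170e+01, -1.04846565e-04,
        3.62140956e-03, -3.23028542e-05]), 'position': array([0.13691014, 0.53242764, 0.23078233]), 'tool_rot': array([[ 2.49127532e-01, -6.10522583e-04, -9.68470495e-01],
       [ 9.68469865e-01, -1.14662516e-03,  2.49128093e-01],
       [-1.26257096e-03, -9.99999156e-01,  3.05616828e-04]]), 'ft_force': array([ 0.82448759, -0.18867497,  0.13976533]), 'wrist_torque': array([ 0.01295415, -0.03036435, -0.00729844]), 'grip_width': 0.08542931788292789}
```

View pics/scene0.png

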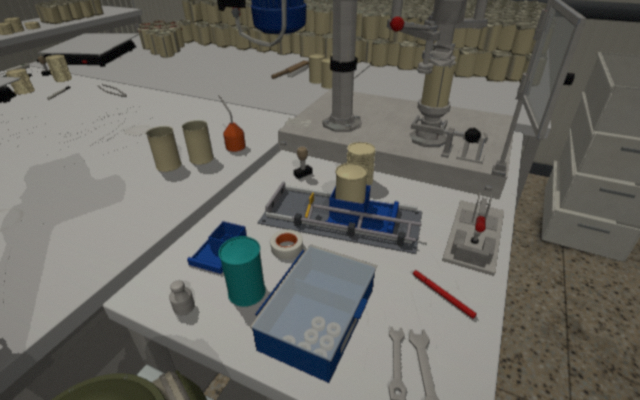

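View pics/top0.png

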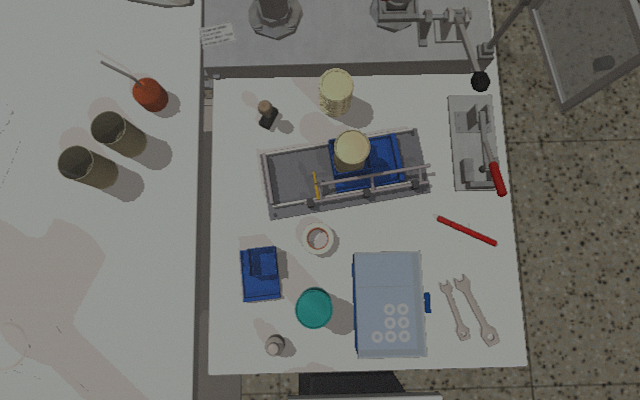

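```bash
cat > h.py <<'E'
import numpy as np, cv2
from rig import env
def cam(n):
    d=env.get_image(n); d["R"]=cv2.Rodrigues(np.array(d["rvec"],float))[0]; d["t"]=np.array(d["tvec"],float).reshape(3); return d
def proj(d,P):
    return cv2.projectPoints(np.array(P,float).reshape(-1,1,3),np.array(d["rvec"],float),d["t"],d["mtx"],None)[0].reshape(-1,2)
def ray(d,uv,z):
    c=-d["R"].T@d["t"]; r=d["R"].T@np.linalg.inv(d["mtx"])@np.array([uv[0],uv[1],1.]); return c+r*(z-c[2])/r[2]
def crop(d,x0,y0,x1,y1,s,fn):
    cv2.imwrite(fn,cv2.resize(d["frame"][y0:y1,x0:x1,::-1],None,fx=s,fy=s,interpolation=cv2.INTER_CUBIC))
E
python3 - <<'E'
from h import *
for n in("scene","top"):
    d=cam(n); print(n,-d["R"].T@d["t"]); print(proj(d,[[0,0,0],[.137,.533,.231],[.5,0,0],[.5,.3,0],[.5,-.3,0]]))
    if n=="top": crop(d,250,110,450,230,4,"pics/topc.png"); print([ray(d,p,0) for p in [(270,180),(430,180)]])
    else: crop(d,250,130,440,260,4,"pics/scenec.png")
E
```

```text
scene [-0.04241146 -0.23934614  0.55839529]
[[150.3509441  526.78993102]
 [-81.07130498 189.59446943]
 [329.40311853 252.39888029]
 [213.63407292 215.48488366]
 [480.36015359 300.53288239]]
top [0.41935634 0.08153586 0.90738157]
[[368.32113134 477.26388857]
 [ 22.36158789 464.54776071]
 [358.03823238 225.05937605]
 [220.18434514 228.66542514]
 [495.61222807 221.46064851]]
[array([0.6050786 , 0.19104482, 0.        ]), array([ 0.5957463 , -0.16347875,  0.        ])]
```

View pics/topc.png

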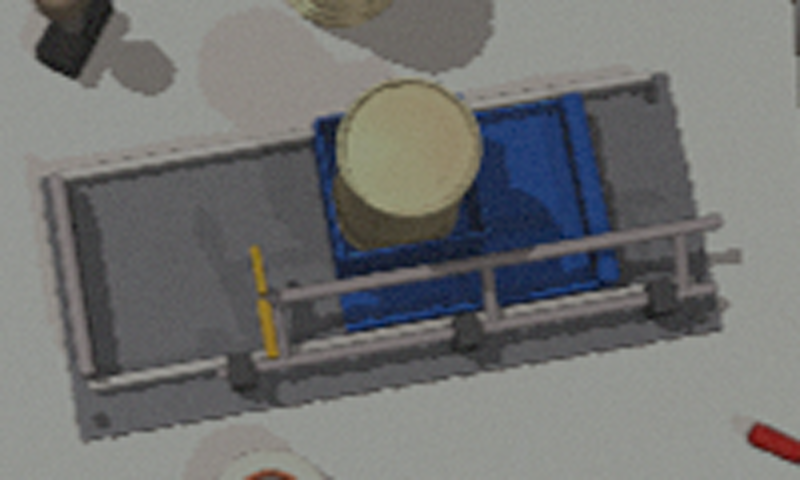

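View pics/scenec.png

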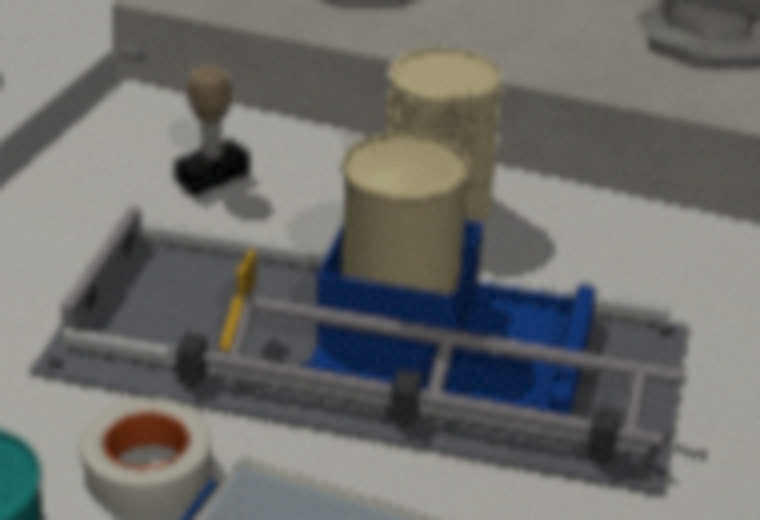

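```bash
python3 - <<'E'
from h import *
d=cam("top")
crop(d,255,135,355,220,8,"pics/tl.png"); crop(d,345,115,440,200,8,"pics/tr.png")
E
```

```text
(no output)
```

View pics/tl.png

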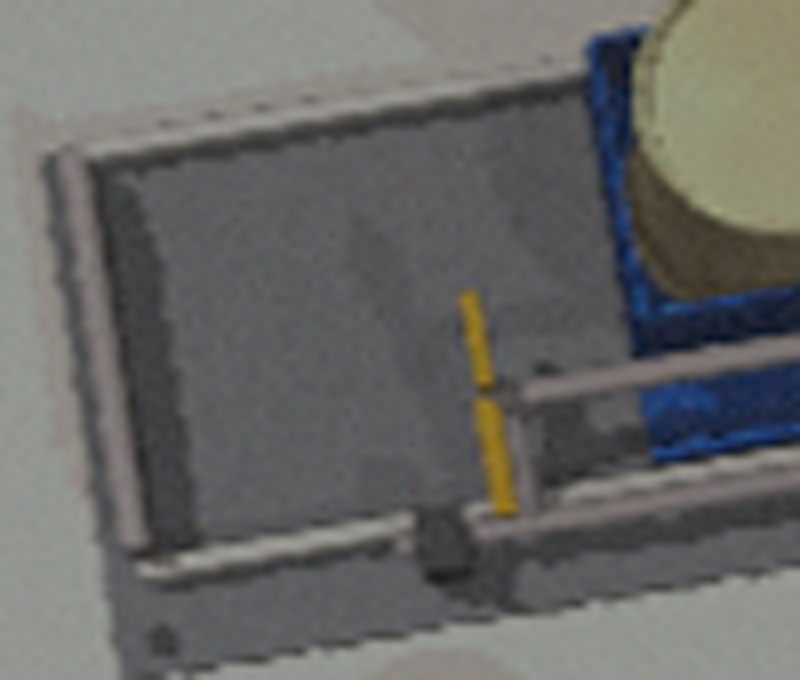

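View pics/tr.png

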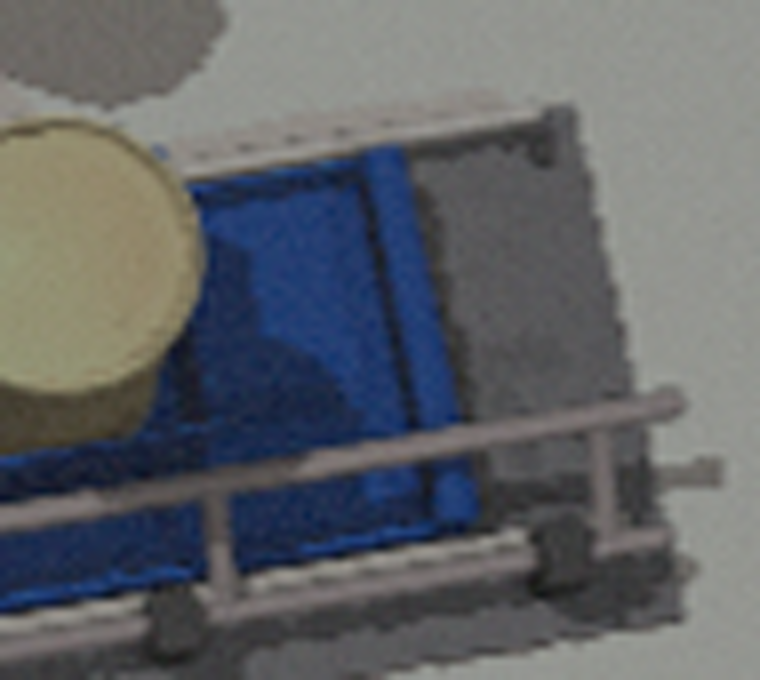

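```bash
cat > m.py <<'E'
from h import *
d=cam("top")
L=lambda p,z:ray(d,(255+(p[0]+.5)/8-.5,135+(p[1]+.5)/8-.5),z)[:2]*1000
R=lambda p,z:ray(d,(345+(p[0]+.5)/8-.5,115+(p[1]+.5)/8-.5),z)[:2]*1000
rail=[L((530,392),.038),L((795,347),.038),R((0,518),.038),R((680,405),.038)]
g=[L((100,163),.015),L((580,82),.015),R((190,180),.015),R((540,122),.015)]
bar=[L((90,160),.03),L((147,545),.03)]
bum=[R((405,150),.028),R((478,520),.028)]
def dirn(p):
    v=cv2.fitLine(np.float32(p),cv2.DIST_L2,0,.01,.01).ravel()[:2]; return v if v[1]>0 else -v
def deg(v): return np.degrees(np.arctan2(v[1],v[0]))
print("yaw rail,guide",deg(dirn(rail)),deg(dirn(g)),"bar",deg(np.subtract(*bar))+90,"bum",deg(np.subtract(*bum))+90)
a=np.radians((deg(dirn(rail))+deg(dirn(g)))/2)
ex=np.array([np.cos(a),np.sin(a)]); ey=np.array([-ex[1],ex[0]])
f=lambda P,e:[round(float(p@e),1) for p in P]
print("rail y",f(rail,ey),"guide y",f(g,ey),"rail x",f(rail,ex))
oy=np.mean([np.mean(f(rail,ey))-34,np.mean(f(g,ey))+56]); print("oy",np.mean(f(rail,ey))-34,np.mean(f(g,ey))+56)
print("bar x-95",f(bar,ex),"railend+245",f(rail[-1:],ex)[0]+245,"blade",[float(L((470,295),.058)@ex),float(L((486,385),.058)@ex)])
ox=np.mean(f(bar,ex))-95
o=ex*ox+ey*oy
print("origin",o,"ex",ex,"ey",ey,"bumper",f(bum-o,ex),f(bum-o,ey))
E
python3 m.py
```

```text
yaw rail,guide 98.21612 98.707085 bar 97.90969189569374 bum 97.62338621108073
rail y [-592.0, -591.8, -592.3, -591.1] guide y [-680.1, -679.9, -681.5, -681.1] rail x [-8.4, -79.9, -59.7, -244.2]
oy -625.8 -624.65
bar x-95 [97.6, 98.6] railend+245 0.8000000000000114 blade [3.1234626665135963, 3.0927658560583335]
origin [617.96308499  95.06597768] ex [-0.14714658  0.9891147 ] ey [-0.9891147  -0.14714658] bumper [-191.6, -190.1] [-50.8, 53.8]
```

```bash
python3 -m inch '[[[-1,6,-8,3,0,0,5],[-1,10,-13,3,0,0,10],[-1,14,-18,3,0,0,16],[-1,18,-23,3,0,0,22.9],[-1,22,-28,3,0,0,22.9],[-1,26,-33,3,0,0,22.9],[-1,30,-38,3,0,0,22.9],[-1,34,-43.5,3,0,0,22.9],[-1,38,-49,2,0,0,22.9],[-1,42,-54.5,2,0,0,22.9],[-1,46,-60,1,0,0,22.9],[-1,50.6,-65.8,0,0,0,22.9],[-1,50.6,-65.8,0,0,0,22.9],[-1,50.6,-65.8,0,0,0,22.9],[-1,50.6,-65.8,0,0,0,22.9],[-1,50.6,-65.8,0,0,0,22.9]]]'
cat > st.py <<'E'
from h import *
s=env.observe(); o=np.array([617.96,95.07]); ex=np.array([-.14715,.98911]); ey=np.array([-.98911,-.14715])
p=s["position"][:2]*1000-o; print("t",s["time_s"],"chute xyz",p@ex,p@ey,s["position"][2]*1000,"F",s["ft_force"],"Fch",s["ft_force"][:2]@ex,s["ft_force"][:2]@ey,"w",s["grip_width"]); print("jawyaw",np.degrees(np.arctan2(s["tool_rot"][1,0],s["tool_rot"][0,0])),s["tool_rot"][:,1])
E
python3 st.py; python3 - <<'E'
from h import *
for n in("scene","top"):
    d=cam(n); cv2.imwrite(f"pics/{n}1.png",d["frame"][:,:,::-1])
E
```

```text
time_s: 2.3
position: [0.6426, -0.1244, 0.2316]
tool_rot: [[-0.148, -0.0, -0.989], [0.989, 0.0, -0.148], [0.0, -1.0, -0.0]]
ft_force: [0.7, 0.2, 0.3]
grip_width: -0.0002
t 2.3 chute xyz -220.71973520685228 7.898897890726497 231.61581684580523 F [0.67990207 0.22465641 0.25996295] Fch 0.1221623121534077 -0.7055561303266364 w -0.00016332167495598476
jawyaw 98.51307516401519 [-5.93730440e-06  2.16121269e-04 -9.99999977e-01]
```

View pics/scene1.png

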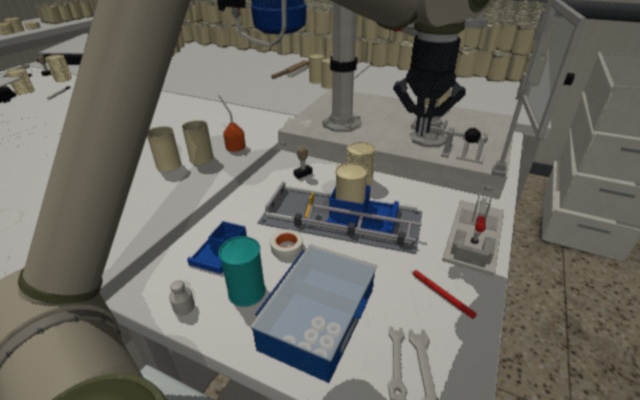

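View pics/top1.png

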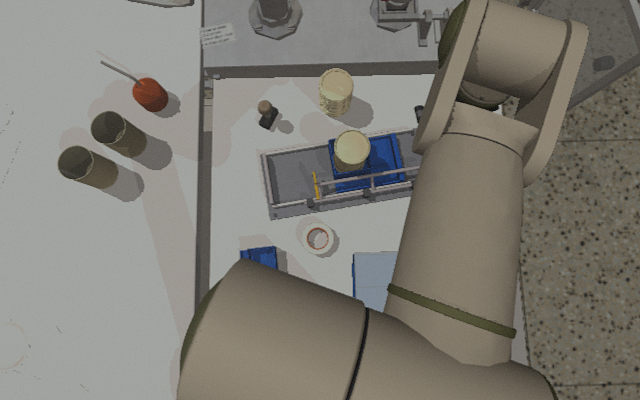

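```bash
python3 - <<'E'
from h import *
d=cam("scene"); crop(d,370,20,500,160,5,"pics/g1.png")
print(proj(d,[[.6426,-.1244,z] for z in (.2316,.2506,.3046)]))
E
```

```text
[[420.9293192  134.54275496]
 [422.40341419 125.25549773]
 [426.8517395   97.22966377]]
```

View pics/g1.png

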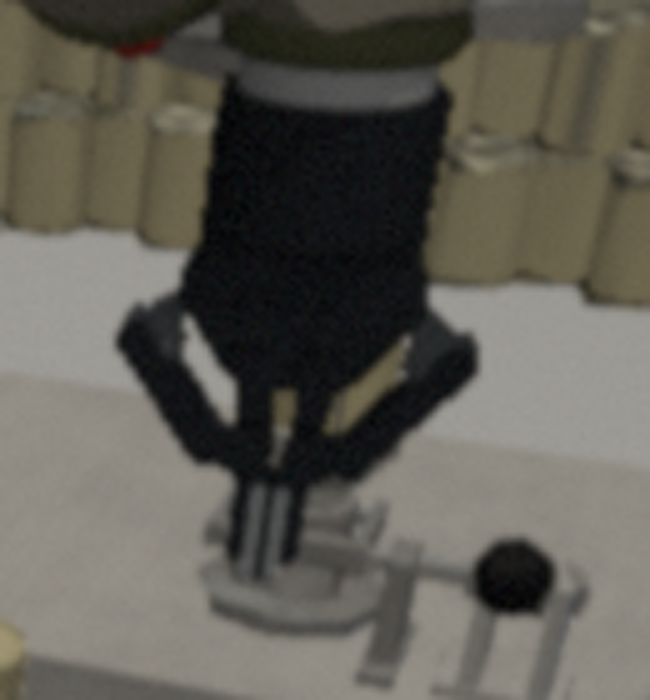

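```bash
python3 -m inch '[[[-1,0,0,-5,0,0,0],[-1,0,0,-9,0,0,0],[-1,0,0,-13,0,0,0],[-1,0,0,-16,0,0,0],[-1,0,0,-18.5,0,0,0],[-1,0,0,-20.5,0,0,0],[-1,0,0,-21.4,0,0,0],[-1,0,0,-21.4,0,0,0],[-1,0,0,-21.4,0,0,0]]]'
python3 st.py; python3 - <<'E'
from h import *
d=cam("scene"); crop(d,290,90,470,270,4,"pics/g2.png")
E
```

```text
time_s: 3.58
position: [0.6435, -0.1254, 0.0184]
tool_rot: [[-0.148, 0.002, -0.989], [0.989, -0.001, -0.148], [-0.001, -1.0, -0.001]]
ft_force: [-0.0, -0.6, 0.3]
grip_width: -0.0002
t 3.575 chute xyz -221.81167552826957 7.204618721313104 18.416986955556297 F [-0.03337656 -0.6055458   0.29015762] Fch -0.5940400422673437 0.12211915666782557 w -0.00016191288318515625
jawyaw 98.48337413062191 [ 1.60191045e-03 -6.17867030e-04 -9.99998526e-01]
```

View pics/g2.png

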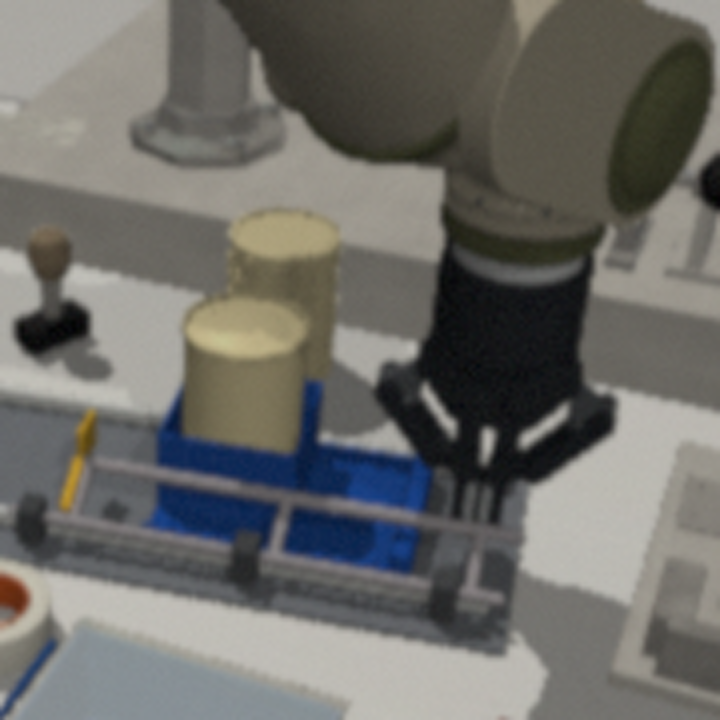

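```bash
python3 -m inch '[[[-1,-0.8,-0.12,0,0,0,0],[-1,-1.5,-0.22,0,0,0,0],[-1,-2.0,-0.3,0,0,0,0],[-1,-2.4,-0.36,0,0,0,0],[-1,-2.8,-0.42,0,0,0,0],[-1,-3.1,-0.46,0,0,0,0],[-1,-3.4,-0.5,0,0,0,0],[-1,-3.4,-0.5,0,0,0,0]]]'
python3 st.py; python3 - <<'E'
from h import *
d=cam("scene"); crop(d,290,130,450,270,5,"pics/g3.png")
d=cam("top"); crop(d,250,110,450,230,4,"pics/t3.png")
E
```

```text
time_s: 4.62
position: [0.6104, -0.1309, 0.0192]
tool_rot: [[-0.147, 0.005, -0.989], [0.989, -0.002, -0.147], [-0.003, -1.0, -0.005]]
ft_force: [5.6, 0.7, 6.6]
grip_width: 0.0001
t 4.625 chute xyz -222.36146647980115 40.682959554887965 19.199899842268508 F [5.57222611 0.72951391 6.62380768] Fch -0.09838356839449908 -5.618892536361296 w 0.00010289291717555747
jawyaw 98.46628328060592 [ 0.00547106 -0.00178651 -0.99998344]
```

View pics/g3.png

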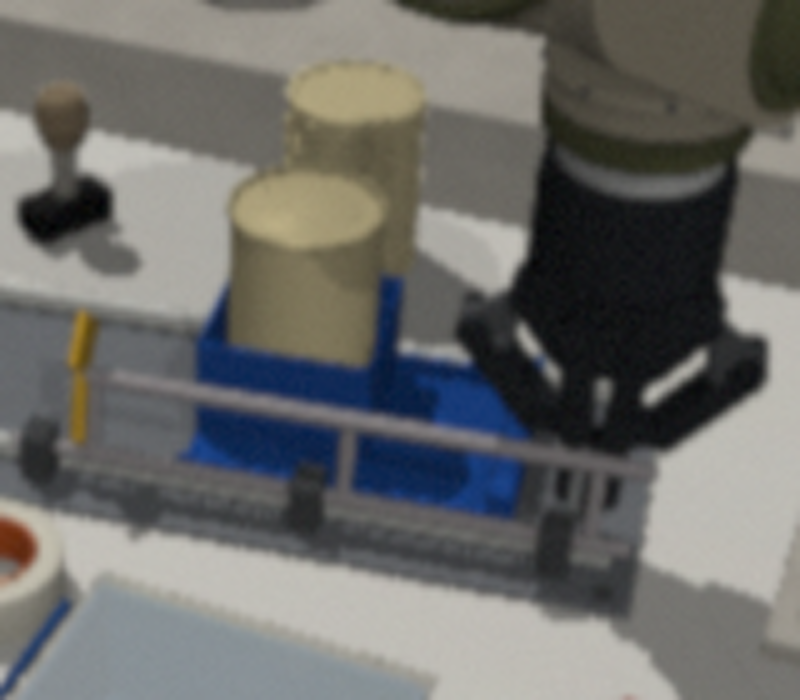

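View pics/t3.png

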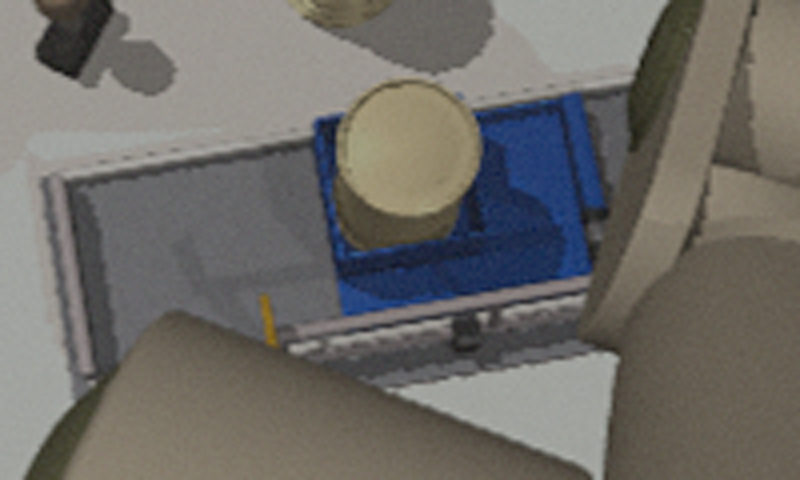

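```bash
python3 - <<'E'
from h import *
d=cam("top"); o=np.array([617.96,95.07]); ex=np.array([-.14715,.98911]); ey=np.array([-.98911,-.14715])
for p in [(285,332),(400,314),(570,286)]:
    for z in (.05,.054,.056):
        q=ray(d,(250+(p[0]+.5)/4-.5,110+(p[1]+.5)/4-.5),z)[:2]*1000-o; print(p,z,q@ex,q@ey)
crop(d,300,165,420,205,6,"pics/t3b.png")
E
```

```text
(285, 332) 0.05 -7.979605557949196 54.50485553497049
(285, 332) 0.054 -7.868488720007423 55.17633046292699
(285, 332) 0.056 -7.812930301036508 55.512067926905516
(400, 314) 0.05 -68.74288906099162 55.50768367841783
(400, 314) 0.054 -68.34828918352352 56.17448004468661
(400, 314) 0.056 -68.15098924478944 56.50787822782111
(570, 286) 0.05 -159.10016396908262 56.269347142313364
(570, 286) 0.054 -158.28401421054235 56.93259006871861
(570, 286) 0.056 -157.87593933127226 57.26421153192112
```

View pics/t3b.png

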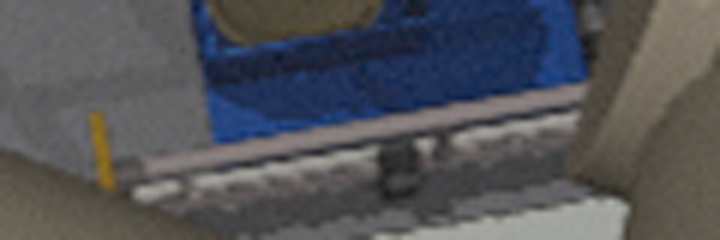

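```bash
python3 -m inch '[[[-1,-0.05,0,0.15,0,0,0],[-1,-0.1,-0.02,0.3,0,0,0],[-1,-0.1,-0.02,0.3,0,0,0]]]'
python3 st.py
```

```text
time_s: 5.15
position: [0.6079, -0.1307, 0.0203]
tool_rot: [[-0.147, -0.0, -0.989], [0.989, -0.0, -0.147], [-0.0, -1.0, 0.0]]
ft_force: [3.4, -0.7, -0.1]
grip_width: 0.0001
t 5.15 chute xyz -221.86003795045417 43.19159931009364 20.26122303056181 F [ 3.39304478 -0.69717633 -0.14309448] Fch -1.188870619360234 -3.253505021073214 w 0.0001275239776435422
jawyaw 98.46294654365036 [-2.91039495e-05 -9.98640605e-05 -9.99999995e-01]
```

```bash
python3 -m inch '[[[-1,0.03,0.4,0,0,0,0],[-1,-0.02,0.8,0,0,0,0],[-1,-0.1,1.2,0,0,0,0],[-1,-0.14,1.6,0,0,0,0],[-1,-0.2,2.0,0,0,0,0],[-1,-0.26,2.4,0,0,0,0],[-1,-0.32,2.8,0,0,0,0],[-1,-0.38,3.2,0,0,0,0],[-1,-0.44,3.6,0,0,0,0],[-1,-0.5,4.0,0,0,0,0],[-1,-0.5,4.0,0,0,0,0]]]'
python3 st.py; python3 - <<'E'
from h import *
d=cam("scene"); crop(d,270,130,430,270,5,"pics/g4.png")
d=cam("top"); crop(d,250,110,450,230,4,"pics/t4.png")
E
```

```text
time_s: 6.52
position: [0.6027, -0.091, 0.0203]
tool_rot: [[-0.148, -0.001, -0.989], [0.989, -0.001, -0.148], [-0.001, -1.0, 0.001]]
ft_force: [2.7, -5.4, 0.1]
grip_width: -0.0003
t 6.525 chute xyz -181.8239804992508 42.47207068897762 20.32840946867591 F [ 2.74601849 -5.36992262  0.10495394] Fch -5.715520783510829 -1.925930237435156 w -0.00030690375566294354
jawyaw 98.48701163301196 [-6.51998829e-04 -1.24790190e-03 -9.99999009e-01]
```

View pics/g4.png

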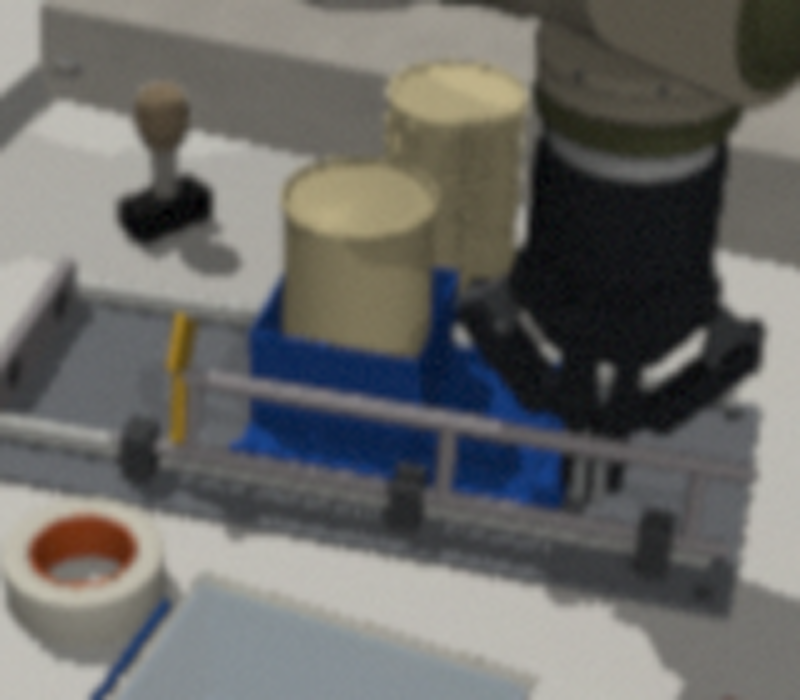

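View pics/t4.png

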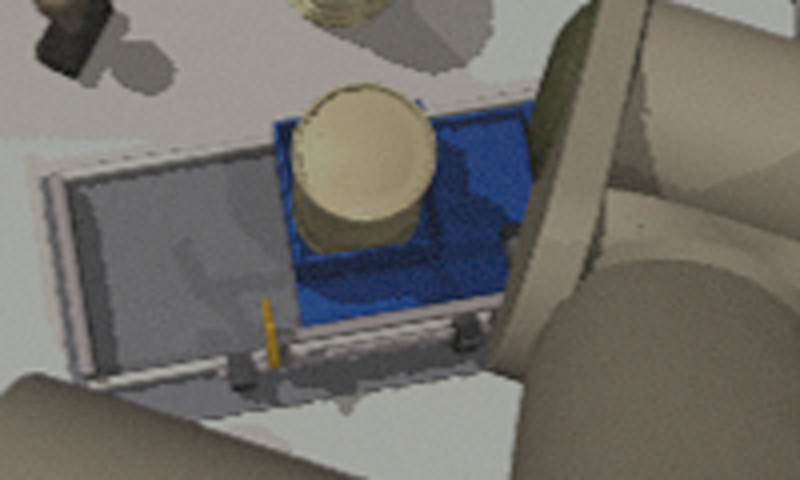

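```bash
python3 -m inch '[[[-1,-0.08,0.5,0,0,0,0],[-1,-0.15,1.0,0,0,0,0],[-1,-0.22,1.5,0,0,0,0],[-1,-0.3,2.0,0,0,0,0],[-1,-0.37,2.5,0,0,0,0],[-1,-0.45,3.0,0,0,0,0],[-1,-0.52,3.5,0,0,0,0],[-1,-0.6,4.0,0,0,0,0],[-1,-0.67,4.5,0,0,0,0],[-1,-0.74,5.0,0,0,0,0],[-1,-0.74,5.0,0,0,0,0]]]'
python3 st.py; python3 - <<'E'
from h import *
d=cam("scene"); crop(d,250,130,410,270,5,"pics/g5.png")
d=cam("top"); crop(d,250,110,450,230,4,"pics/t5.png")
E
```

```text
time_s: 8.0
position: [0.5952, -0.0409, 0.0203]
tool_rot: [[-0.148, -0.001, -0.989], [0.989, -0.001, -0.148], [-0.001, -1.0, 0.001]]
ft_force: [2.4, -4.9, 0.7]
grip_width: 0.0
t 8.0 chute xyz -131.13199429500455 42.49672015737559 20.27852237340706 F [ 2.40382271 -4.93939577  0.72670101] Fch -5.239328262095877 -1.6508129952569892 w 1.806598657104213e-05
jawyaw 98.49080037237177 [-8.95993248e-04 -1.07066839e-03 -9.99999025e-01]
```

View pics/g5.png

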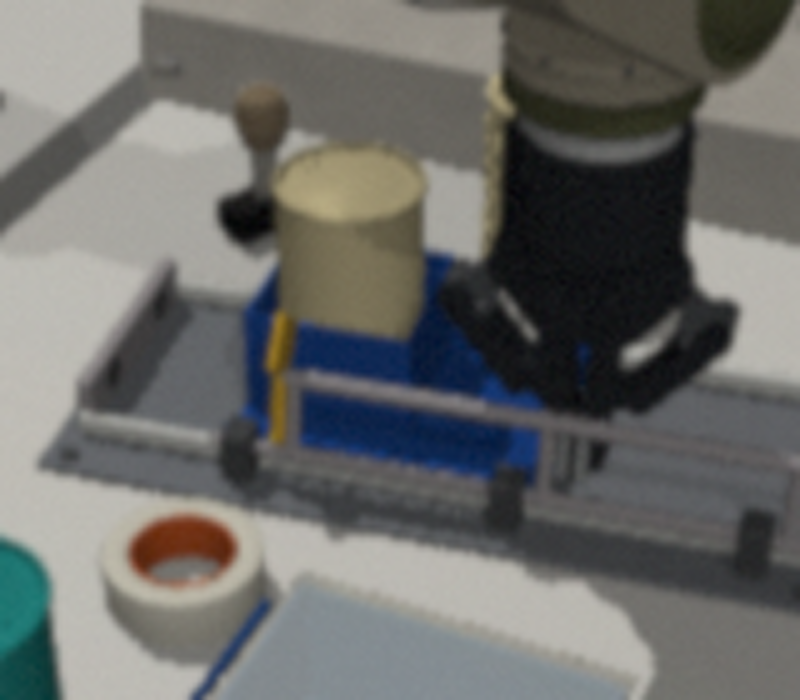

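View pics/t5.png

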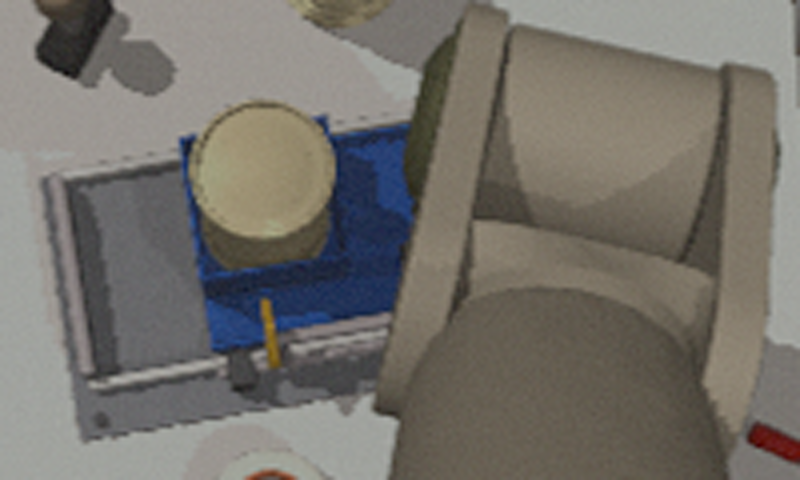

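```bash
python3 -m inch '[[[-1,-0.08,0.5,0,0,0,0],[-1,-0.15,1.0,0,0,0,0],[-1,-0.22,1.5,0,0,0,0],[-1,-0.3,2.0,0,0,0,0],[-1,-0.37,2.5,0,0,0,0],[-1,-0.45,3.0,0,0,0,0],[-1,-0.52,3.5,0,0,0,0],[-1,-0.6,4.0,0,0,0,0],[-1,-0.67,4.5,0,0,0,0],[-1,-0.74,5.0,0,0,0,0],[-1,-0.74,5.0,0,0,0,0]]]'
python3 st.py; python3 - <<'E'
from h import *
d=cam("scene"); crop(d,250,130,410,270,5,"pics/g6.png")
d=cam("top"); crop(d,250,110,450,230,4,"pics/t6.png")
E
```

```text
time_s: 9.48
position: [0.5878, 0.0091, 0.0203]
tool_rot: [[-0.148, -0.001, -0.989], [0.989, -0.001, -0.148], [-0.001, -1.0, 0.001]]
ft_force: [1.9, -5.0, 0.3]
grip_width: -0.0001
t 9.475 chute xyz -80.62947262944434 42.52357044515661 20.279570766617624 F [ 1.86538083 -5.04067048  0.25067885] Fch -5.260268369088397 -1.1033321734022812 w -6.969184578138539e-05
jawyaw 98.49583339933108 [-0.00104142 -0.00121849 -0.99999872]
```

View pics/g6.png

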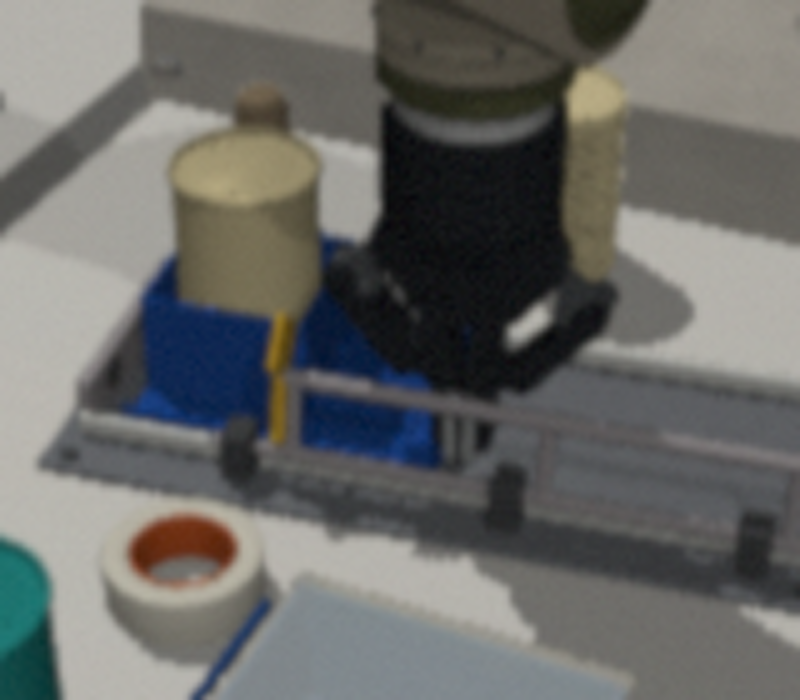

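View pics/t6.png

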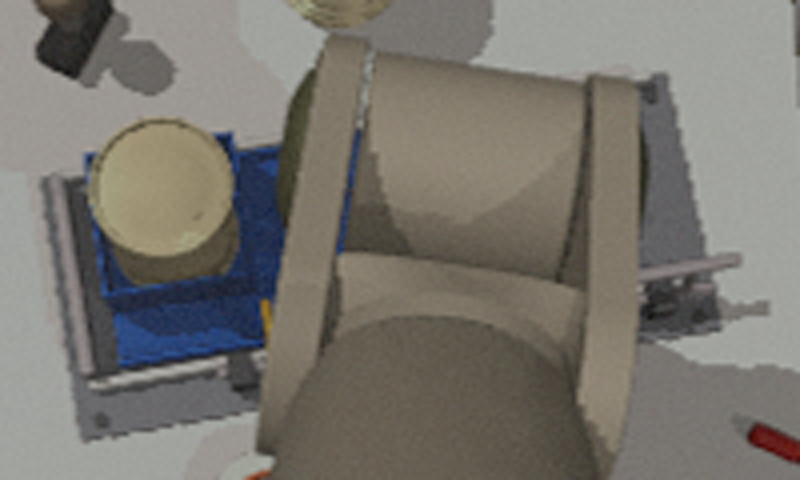

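```bash
python3 -m inch '[[[-1,-0.04,0.25,0,0,0,0],[-1,-0.08,0.5,0,0,0,0],[-1,-0.11,0.7,0,0,0,0],[-1,-0.13,0.85,0,0,0,0],[-1,-0.13,0.85,0,0,0,0]]]'
python3 st.py;  python3 -m inch '[[[-1,-0.02,0.1,0,0,0,0],[-1,-0.03,0.2,0,0,0,0],[-1,-0.03,0.2,0,0,0,0]]]'
python3 st.py
```

```text
time_s: 10.2
position: [0.5865, 0.017, 0.0203]
tool_rot: [[-0.148, -0.001, -0.989], [0.989, -0.002, -0.148], [-0.002, -1.0, 0.001]]
ft_force: [2.3, -7.8, 0.7]
grip_width: -0.0001
t 10.2 chute xyz -72.59642308701365 42.611720337308405 20.279924571015595 F [ 2.32069975 -7.81157963  0.67604864] Fch -8.06800249350942 -1.145953388572791 w -0.00014099103020818188
jawyaw 98.4857347459486 [-0.00107972 -0.00189141 -0.99999763]
time_s: 10.58
position: [0.5862, 0.0189, 0.0203]
tool_rot: [[-0.148, -0.001, -0.989], [0.989, -0.002, -0.148], [-0.002, -1.0, 0.001]]
ft_force: [0.9, -8.3, 0.5]
grip_width: 0.0002
t 10.575 chute xyz -70.6820608858082 42.59690284107793 20.287050553758476 F [ 0.88718698 -8.32345247  0.53844975] Fch -8.363359640009296 0.34727052179513207 w 0.00019993883782700632
jawyaw 98.4860381523982 [-0.00103729 -0.00205899 -0.99999734]
```

```bash
python3 -m inch '[[[-1,-0.01,0.1,0,0,0,0],[-1,-0.03,0.2,0,0,0,0],[-1,-0.03,0.2,0,0,0,0]]]'
python3 st.py; python3 - <<'E'
from h import *
d=cam("scene"); crop(d,250,150,350,240,8,"pics/g7.png")
d=cam("top"); crop(d,250,130,350,220,8,"pics/t7.png")
E
```

```text
time_s: 10.95
position: [0.5859, 0.0209, 0.0203]
tool_rot: [[-0.148, -0.001, -0.989], [0.989, -0.002, -0.148], [-0.002, -1.0, 0.001]]
ft_force: [1.5, -9.1, 0.8]
grip_width: -0.0
t 10.95 chute xyz -68.6823425064285 42.58619148275174 20.293687835873982 F [ 1.54764002 -9.09631388  0.78141547] Fch -9.224990245798043 -0.19226362893524288 w -3.47245408726389e-05
jawyaw 98.48352592166542 [-9.77409547e-04 -2.03810560e-03 -9.99997445e-01]
```

View pics/g7.png

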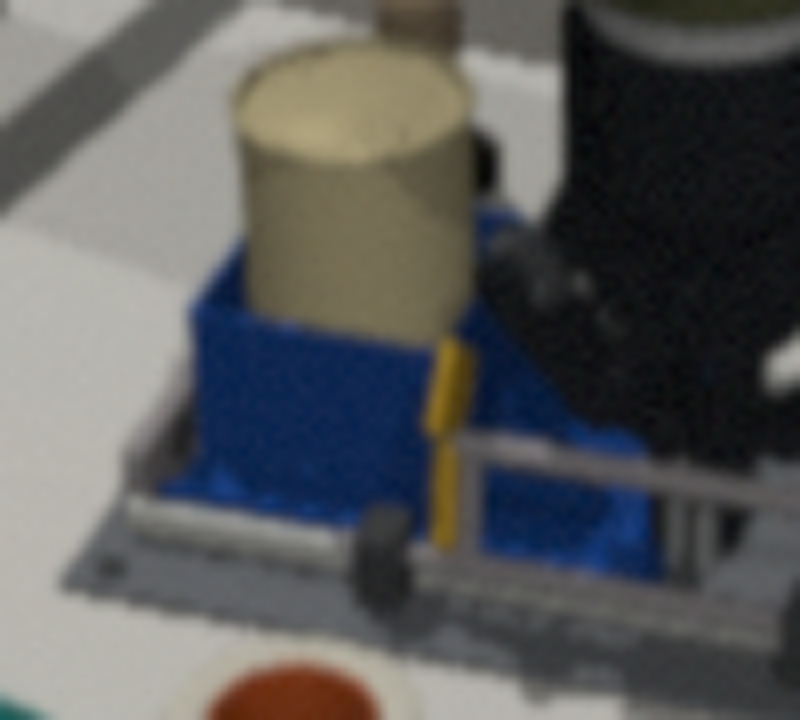

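View pics/t7.png

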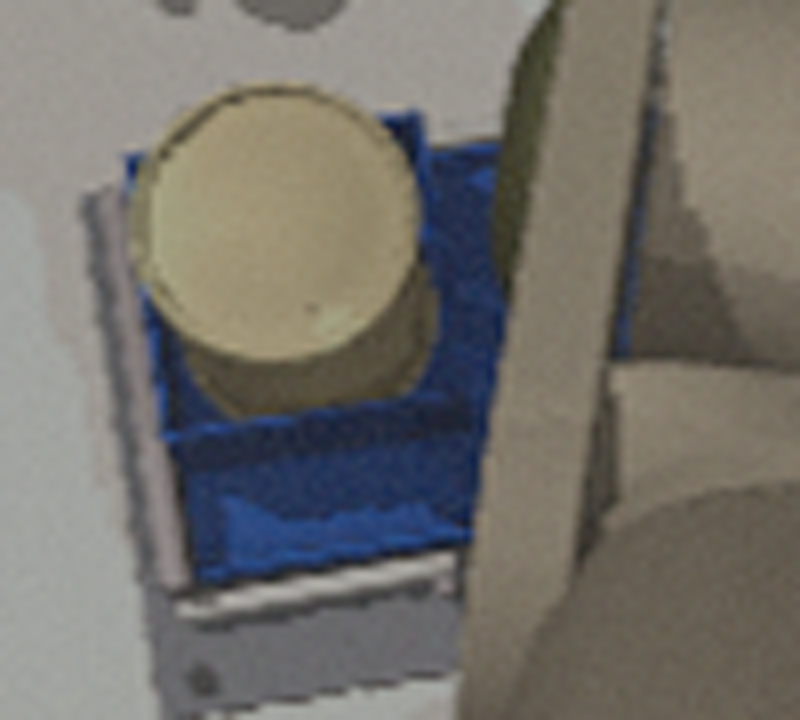

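```bash
for i in 1 2; do :; done; python3 -m inch '[[[-1,-0.01,0.08,0,0,0,0],[-1,-0.02,0.15,0,0,0,0],[-1,-0.02,0.15,0,0,0,0]]]'
python3 st.py;  python3 -m inch '[[[-1,-0.01,0.08,0,0,0,0],[-1,-0.02,0.15,0,0,0,0],[-1,-0.02,0.15,0,0,0,0]]]'
python3 st.py
```

```text
time_s: 11.42
position: [0.5858, 0.0218, 0.0203]
tool_rot: [[-0.148, -0.001, -0.989], [0.989, -0.003, -0.148], [-0.003, -1.0, 0.001]]
ft_force: [2.3, -11.2, -0.7]
grip_width: -0.0
t 11.425 chute xyz -67.69913679322666 42.564094661128046 20.296044062307768 F [  2.26706722 -11.16701239  -0.67716606] Fch -11.379002567825227 -0.5991529817845987 w -4.8392597593986774e-05
jawyaw 98.48627144491024 [-8.68112996e-04 -2.89741139e-03 -9.99995426e-01]
time_s: 11.8
position: [0.586, 0.0222, 0.0203]
tool_rot: [[-0.148, -0.0, -0.989], [0.989, -0.005, -0.148], [-0.005, -1.0, 0.001]]
ft_force: [3.2, -17.6, -1.4]
grip_width: 0.0
t 11.8 chute xyz -67.33248650572742 42.3129239376578 20.341591666551196 F [  3.18955766 -17.61715712  -1.35417789] Fch -17.89464968558413 -0.5624587041159592 w 4.458436214720005e-05
jawyaw 98.48466953492368 [-7.44809167e-05 -4.67097648e-03 -9.99989088e-01]
```

```bash
python3 -m inch '[[[-1,-0.01,0.1,0,0,0,0],[-1,-0.02,0.15,0,0,0,0],[-1,-0.02,0.15,0,0,0,0]]]'
python3 st.py; python3 - <<'E'
from h import *
d=cam("scene"); crop(d,250,150,350,240,8,"pics/g8.png")
d=cam("top"); crop(d,250,130,350,220,8,"pics/t8.png")
E
```

```text
time_s: 12.18
position: [0.5862, 0.0226, 0.0205]
tool_rot: [[-0.147, 0.001, -0.989], [0.989, -0.006, -0.147], [-0.007, -1.0, 0.0]]
ft_force: [2.3, -22.5, -2.0]
grip_width: 0.0
t 12.175 chute xyz -67.00937125579809 42.02880686062374 20.534683572761857 F [  2.30469283 -22.53498248  -2.01533786] Fch -22.6287120757948 1.0364279458748265 w 2.5038491447296662e-05
jawyaw 98.47860031014083 [ 8.85174545e-04 -6.46746826e-03 -9.99978694e-01]
```

View pics/g8.png

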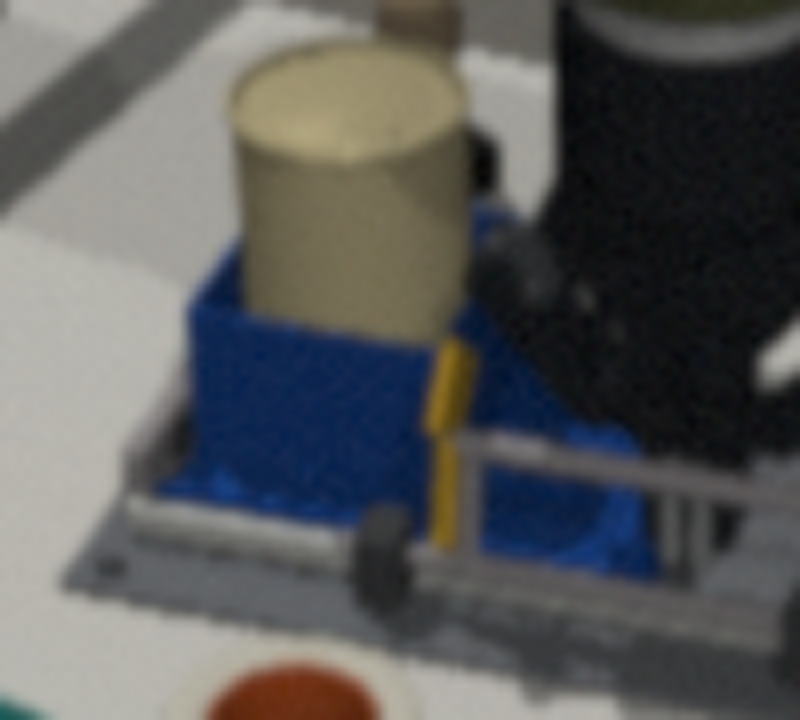

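View pics/t8.png

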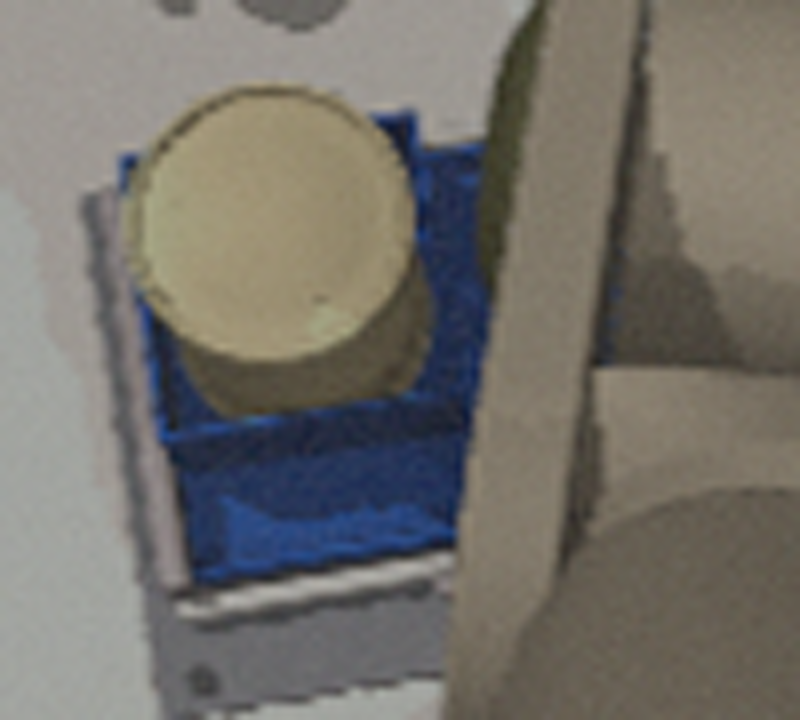

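```bash
python3 -m inch '[[[-1,0.05,-0.4,0,0,0,0],[-1,0.15,-1.0,0,0,0,0],[-1,0.25,-1.7,0,0,0,0],[-1,0.25,-1.7,0,0,0,0]]]'
python3 st.py;  python3 -m inch '[[[-1,0.4,0.06,0,0,0,0],[-1,0.9,0.13,0,0,0,0],[-1,1.4,0.21,0,0,0,0],[-1,1.9,0.28,0,0,0,0],[-1,2.4,0.36,0,0,0,0],[-1,2.9,0.43,0,0,0,0],[-1,3.4,0.5,0,0,0,0],[-1,3.8,0.56,0,0,0,0],[-1,3.8,0.56,0,0,0,0]]]'
python3 st.py; python3 - <<'E'
from h import *
d=cam("scene"); crop(d,250,150,350,240,8,"pics/g9.png")
d=cam("top"); crop(d,250,130,350,220,8,"pics/t9.png")
E
```

```text
time_s: 12.78
position: [0.5882, 0.0091, 0.0202]
tool_rot: [[-0.147, -0.0, -0.989], [0.989, -0.0, -0.147], [-0.0, -1.0, 0.0]]
ft_force: [3.9, -0.4, 0.1]
grip_width: 0.0003
t 12.775 chute xyz -80.69902551153477 42.06523088600562 20.249139378460935 F [ 3.8637853  -0.3644179   0.09326931] Fch -0.9290053989162119 -3.768084582657246 w 0.0002565581595425747
jawyaw 98.46303273442766 [-1.11716221e-04 -2.77657332e-04 -9.99999955e-01]
time_s: 13.9
position: [0.6264, 0.0151, 0.0203]
tool_rot: [[-0.147, 0.0, -0.989], [0.989, -0.0, -0.147], [-0.0, -1.0, -0.0]]
ft_force: [-0.4, -0.7, 0.7]
grip_width: 0.0001
t 13.9 chute xyz -80.37452360870033 3.435885477109516 20.28185855148376 F [-0.44640843 -0.66000079  0.67109496] Fch -0.5871243850369179 0.5386661597284021 w 0.00014303054550830898
jawyaw 98.4790448777277 [ 3.13182383e-05 -4.84902475e-05 -9.99999998e-01]
```

View pics/g9.png

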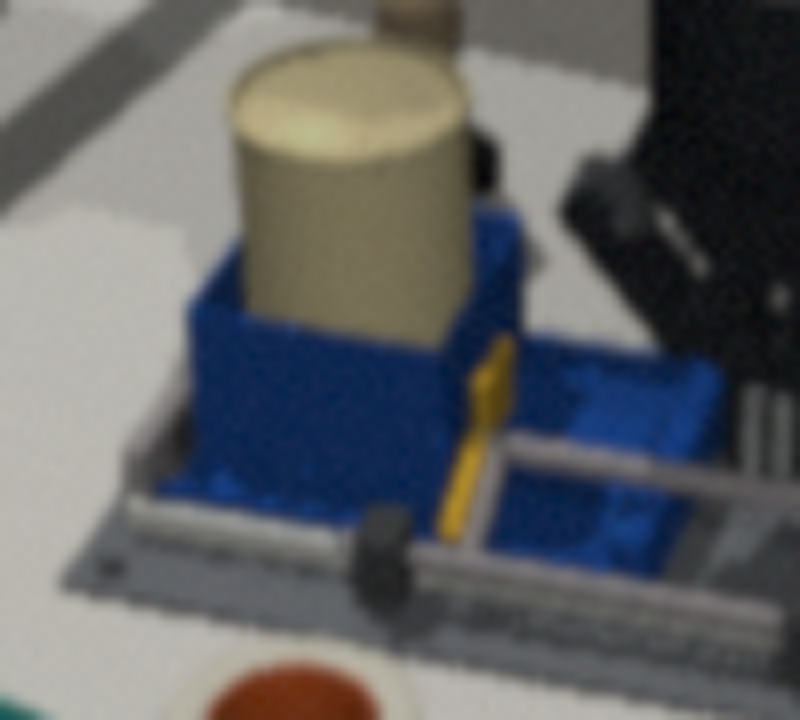

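View pics/t9.png

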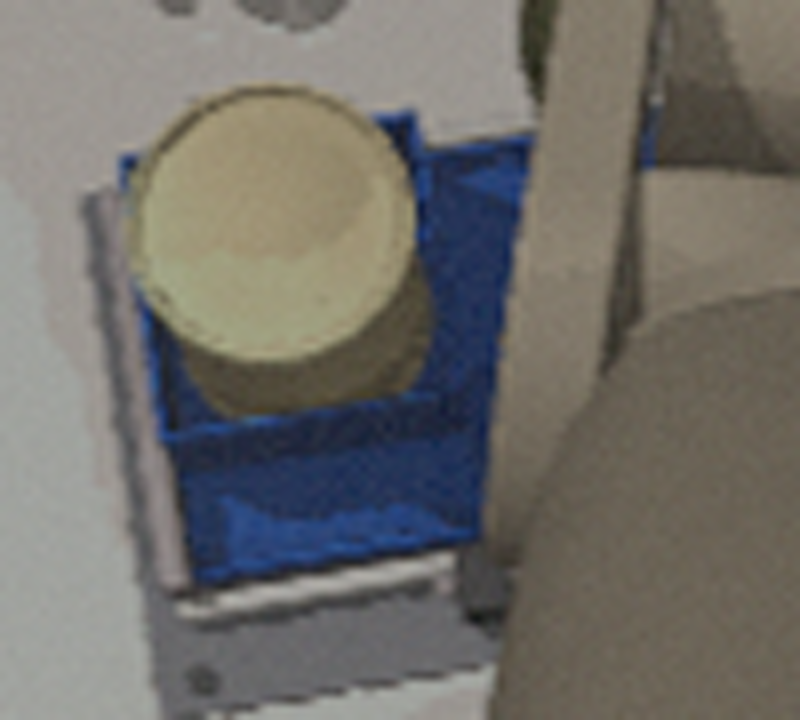

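```bash
python3 -m inch '[[[-1,-0.06,0.4,0,0,0,0],[-1,-0.12,0.8,0,0,0,0],[-1,-0.17,1.1,0,0,0,0],[-1,-0.19,1.3,0,0,0,0],[-1,-0.19,1.3,0,0,0,0]]]'
python3 st.py;  python3 -m inch '[[[-1,-0.03,0.15,0,0,0,0],[-1,-0.05,0.3,0,0,0,0],[-1,-0.05,0.3,0,0,0,0]]]'
python3 st.py
```

```text
time_s: 14.62
position: [0.6247, 0.0271, 0.0204]
tool_rot: [[-0.147, 0.001, -0.989], [0.989, -0.002, -0.147], [-0.002, -1.0, -0.001]]
ft_force: [1.0, -5.4, -1.1]
grip_width: -0.0
t 14.625 chute xyz -68.24306989193829 3.3675981756237756 20.387383941285883 F [ 1.0228639  -5.42537902 -1.05072123] Fch -5.51681106986432 -0.2133803868411977 w -3.598832887340577e-05
jawyaw 98.47573491221624 [ 8.01804769e-04 -1.89342180e-03 -9.99997886e-01]
time_s: 15.0
position: [0.6254, 0.028, 0.021]
tool_rot: [[-0.147, 0.004, -0.989], [0.989, -0.005, -0.147], [-0.006, -1.0, -0.003]]
ft_force: [3.9, -14.2, 0.3]
grip_width: -0.0002
t 15.0 chute xyz -67.41604157258584 2.4917100782594 20.98689885847175 F [  3.89989658 -14.24030315   0.28982775] Fch -14.659096032133718 -1.7619661010184935 w -0.00017089444016668407
jawyaw 98.445842007688 [ 0.00386826 -0.00500237 -0.99998001]
```

```bash
python3 -m inch '[[[-1,0.08,-0.5,0,0,0,0],[-1,0.2,-1.3,0,0,0,0],[-1,0.3,-2.0,0,0,0,0],[-1,0.3,-2.0,0,0,0,0],[-1,0.3,-2.0,2,0,0,0],[-1,0.3,-2.0,5,0,0,0],[-1,0.3,-2.0,9,0,0,0],[-1,0.3,-2.0,14,0,0,0],[-1,0.3,-2,18,0,0,0],[-1,0.3,-5,21,0,0,0],[-1,0.3,-10,21,0,0,0],[-1,-5,-14,21,0,0,0],[-1,-10,-18,21,0,0,0],[-1,-14,-22,21,0,0,0],[-1,-14,-22,21,0,0,0],[-1,-14,-22,21,0,0,0]]]'
python3 st.py; python3 - <<'E'
from h import *
d=cam("scene"); cv2.imwrite("pics/sA.png",d["frame"][:,:,::-1]); crop(d,250,130,410,250,5,"pics/gA.png")
d=cam("top"); crop(d,200,60,440,260,3,"pics/tA0.png"); crop(d,255,130,395,220,5,"pics/tA.png")
E
```

```text
time_s: 17.0
position: [0.4841, -0.1887, 0.2305]
tool_rot: [[-0.147, 0.0, -0.989], [0.989, 0.0, -0.147], [0.0, -1.0, -0.001]]
ft_force: [-0.7, -0.5, 0.0]
grip_width: 0.0
t 17.0 chute xyz -260.9490167630583 174.15789692663355 230.4642323706498 F [-0.69863595 -0.45791552  0.0203877 ] Fch -0.35012454280798017 0.758410074772995 w 3.615022445889204e-05
jawyaw 98.46176176719982 [ 4.85702147e-04  1.96570950e-04 -9.99999863e-01]
```

View pics/gA.png

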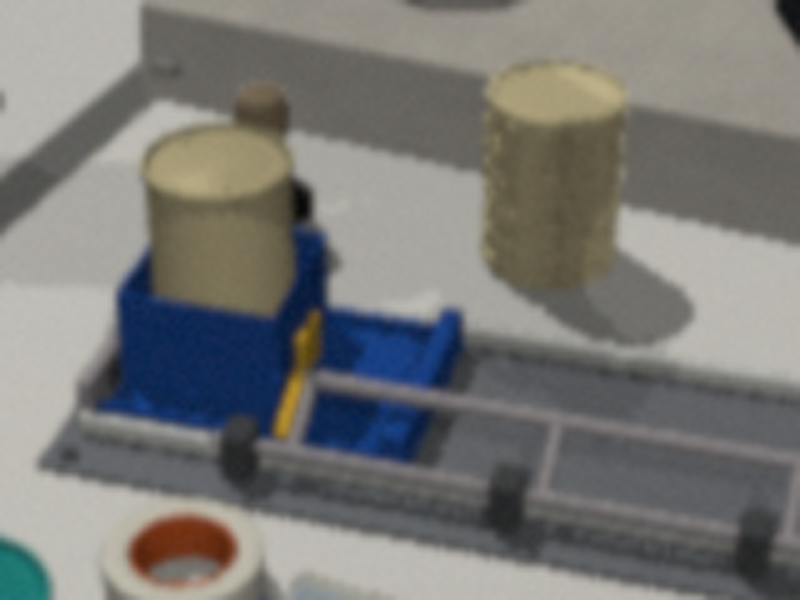

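View pics/tA.png

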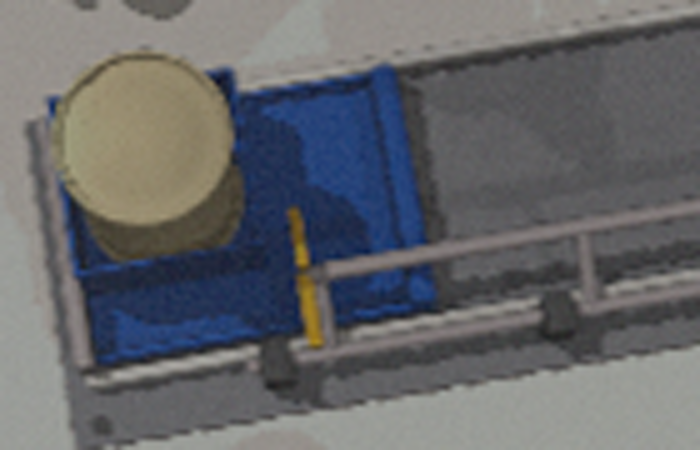

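View pics/tA0.png

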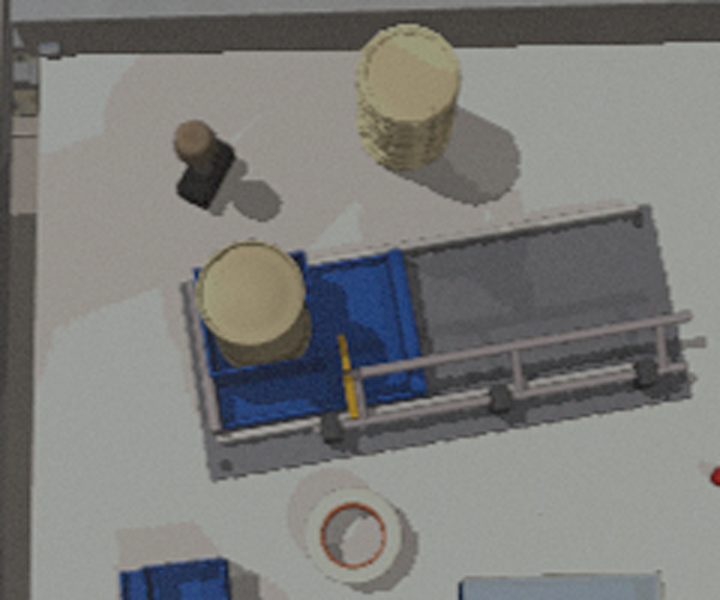

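```bash
python3 - <<'E'
from h import *
d=cam("top"); o=np.array([617.96,95.07]); ex=np.array([-.14715,.98911]); ey=np.array([-.98911,-.14715])
for p in [(402,68),(437,300)]:
    q=ray(d,(255+(p[0]+.5)/5-.5,130+(p[1]+.5)/5-.5),.028)[:2]*1000-o; print(q@ex,q@ey)
a=cv2.imread("pics/top0.png"); b=d["frame"][:,:,::-1]
m=(cv2.absdiff(a,np.ascontiguousarray(b)).max(2)>40).astype(np.uint8)
for n,(x0,y0,x1,y1) in dict(lid=(310,60,365,120),stamp=(250,92,285,135),tape=(298,220,338,260)).items(): print(n,m[y0:y1,x0:x1].sum())
E
```

```text
-57.82429011601544 -51.546326419597854
-54.252487116373224 52.169022059637605
lid 0
stamp 0
tape 0
```

```bash
python3 - <<'E'
from h import *
d=cam("top"); o=np.array([617.96,95.07]); ex=np.array([-.14715,.98911]); ey=np.array([-.98911,-.14715])
f=np.mean([cam("top")["frame"].astype(float) for _ in range(6)],0)
def edge(f,rows,lo,hi):
    out=[]
    for r in rows:
        b=f[r,:,2]-f[r,:,0]; seg=b[lo:hi]; th=.5*(seg.max()+np.median(b[hi-6:hi])); 
        i=max(k for k in range(lo,hi-1) if b[k]>=th>b[k+1]); out.append((i+(b[i]-th)/(b[i]-b[i+1]),r))
    q=np.array([ray(d,p,.028)[:2]*1000-o for p in out]); return q
import sys
for nm,F,rows,lo,hi in [("now",f,list(range(147,176)),325,352),("start",cv2.imread("pics/top0.png")[:,:,::-1].astype(float),list(range(138,164)),385,413)]:
    q=edge(F,rows,lo,hi); X,Y=q@ex,q@ey; c=np.polyfit(Y,X,1); r=X-np.polyval(c,Y); k=abs(r)<1.5; c=np.polyfit(Y[k],X[k],1); print(nm,"x at y=0",c[1],"yaw deg",np.degrees(c[0]),"rms",r[k].std(),k.sum(),len(k),Y.min(),Y.max())
crop(d,255,130,355,210,8,"pics/tB.png")
E
```

```text
now x at y=0 -54.233044125881705 yaw deg 0.08162776978997605 rms 0.08740631227757353 29 29 -43.485857709008044 19.74078565967289
start x at y=0 -190.7320064935301 yaw deg -0.061904350022815205 rms 0.17432991165280742 26 26 -40.07414020606285 16.84731704699971
```

View pics/tB.png

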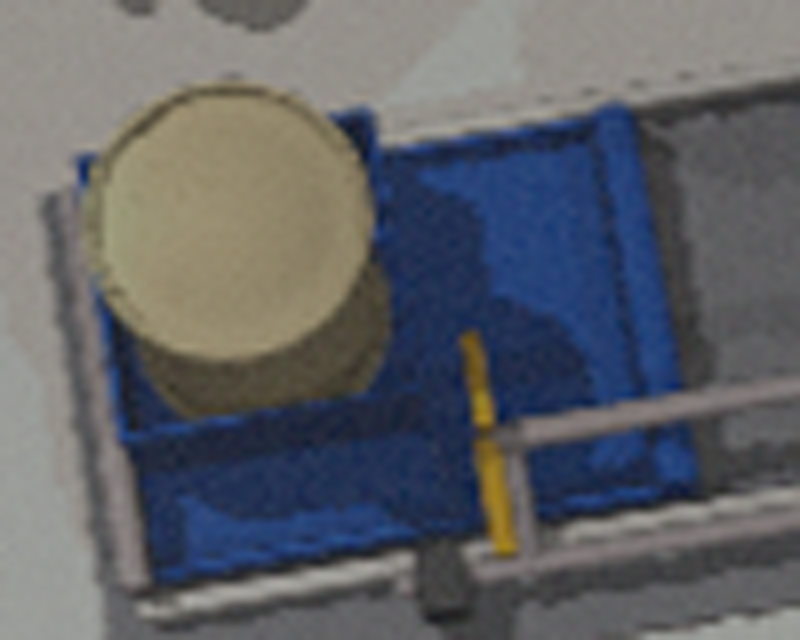

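The averaged edge fit puts the bumper at x = -54.2 mm (home is -55) and square to within 0.1°. The gate is shut behind the pocket and the robot is clear.

```bash
python3 - <<'E'
from rig import env
print(env.observe()["time_s"]); print(env.close_job())
E
```

```text
17.5
the job is handed in; nothing more can be done
None
```

The carrier is home against the end stop with the can still in it, the gate has sprung shut behind it, and the job was handed in at 17.5 s.

**What I did:** With the shut fingers, I pushed the rail outward to about 0.8 rad and held it there. I slid along the rail while pushing the bumper 136 mm, until the carrier met the stop at about 22 N. I then backed off and let the gate shut, and pressed the bumper once more at its middle (about 15 N, about 1 mm of finger travel). Last, I lifted clear.

**Last checks:**
- **Carrier position:** the bumper edge measured chute x = -54.2 mm, where home is -55 mm. That is within the calibration error, and the carrier is square to 0.1°. An earlier two-point reading by eye gave -57.8 and -54.3 mm at the two ends, which suggested a slight skew. The averaged edge fit did not confirm it.
- **Gate:** pictures taken at stops along the push showed it open and clear of the pocket and can. The final pictures show it shut behind the pocket.
- **Bystanders:** the lid stack, stamp and tape roll show no change from the first picture.
- **Forces:** the highest wrist force in the readings I took between moves was about 23 N, against the 120 N limit. While first opening the gate I read a 6.6 N upward force, probably the rail rubbing high on the fingers. It vanished once I raised the tool.

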